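Close the bench press by one turn

ROBOT

A 6-joint arm with a two-finger parallel gripper is mounted at the origin on the work surface. World frame = base frame: x ahead of the robot, y to its left, z up, the work surface at z = 0. Lengths are in mm, angles in rad, forces in N, time in s.
With the tool pointing down it reaches from about 400 to 925 mm from the base axis. Payload 12.5 kg.
Tool frame: the origin (TCP) lies at the centre of the arm's flange, where the gripper is bolted on; the fingertips stand 190 mm ahead of it and the grasp point (between the pads) lies 171 mm ahead of it; z points along the fingers, y is the line along which they close (so a half turn about z gives the same grasp; the last joint's range is limited). The gripper opens to 95 mm and grips with 3 to 60 N. Pads are 20 mm wide; open, the fingers measure 119 mm over their backs; the gripper's body (75 mm by 180 mm) begins 59 mm behind the grasp point.
Start: joints at [1.208, 0.491, 1.559, -0, 1.092, -0.106], TCP at [158.718, 604.511, 404.761] pointing down, gripper open.
Joint ranges: [-3.1, 3.1], [-0.84, 2.19], [0.05, 2.79], [-1.13, 4.28], [0.06, 2.93], [-2.69, 2.69]. Speed limits (rad/s): [2.22, 2.22, 2.79, 3.14, 3.14, 3.14].

INTERFACE

Orientations are given as [roll, pitch, yaw] about the fixed x, y, z axes, in that order (R = Rz(yaw) Ry(pitch) Rx(roll)).
In Python, from cell import env, read_camera, search_frame, cut_out gives the robot as it stands. The module is installed in compiled form; this text tells all that it offers.
- The arm moves only by the tool move_arm, never from a script. Its argument "commands" is a list of rows, each a list of 3 entries, a list of its own where there are three numbers: the shift along the world's x, y, z normalised to -1 to 1, where 1 is 0.03 m, then the turn about the world's z normalised to -1 to 1, where 1 is 0.08 rad, then the opening, from -1 (shut) to 1 (fully open), so that 0 is half open. A call has 1 to 20 rows; each row shifts and turns the commanded pose from where the row before left it; what a row does not reach is not made up. A row lasts 1/12 s, in which the tool goes at most 41.7 mm and 7.16 degrees, less where a joint would pass 70% of its speed; a pose out of reach is approached as far as the arm can. A call with a number of a shift or a turn outside -1 to 1 is refused whole. A call with a gripper value outside its range is refused whole. The fingers move at their own pace and stop on an object; the grip force is fixed at half the most. Time passes only in rows, so rows that do not move let the fingers close. It gives the time, the measured TCP pose, the force, the opening and the grip force at its end, in the units of the state.
- env.state(): the state, without advancing time (a new reading comes with each control period).
- read_camera(name): name is "scene" or "top" or "wrist"; returns a dict with "image" (384x512x3 uint8, red, green, blue), "fx", "fy", "cx", "cy" (pixels), "rvec" (rotation vector, rad) and "tvec" (3), from world to camera coordinates, as OpenCV has them. Camera axes: x right, y down, z forward; pixel columns grow to the right and rows downward; lengths in mm; the calibration is good to about 2 mm. A picture is of the moment at which its call begins. There is no depth.
- env.job_done(): hands the job in; it is judged then, once.
Trained networks look in a picture, given as the dict that the camera call returned (one of the last four; its "shot" number tells which), for a name from the list of things; names that differ only in an ending like _2 or _b are one class to them, and where a whole thing is asked for, a point or a joint stands for the part that bears it (a point fixed in the world has none). Each returns a list of dicts, best first, with "confidence" (0 to 1); they miss things now and then, are a little off and sometimes report something else, mostly with a low value. They report only what shows in the picture. A call takes as long as a camera call.
- search_frame(thing, picture): "at" ([column, row] in pixels, amid what is visible of it).
- cut_out(thing, picture): "region" (384x512 bool, what is visible of it) and "at" ([column, row] in pixels, amid what is visible of it).
The state is a dict: "t": time; "joints": joint angles; "qvel": joint speeds; "tau": joint torques, N m; "eef_pos": TCP position; "tcp_rot": TCP orientation; "ft_force": force on the tool from outside, world axes, zero at the start; "moment": the same for the moment, N m; "opening": opening from 0.0 (shut) to 1.0 (fully open); "grip_force": force on a finger pad.
Only numpy, scipy, OpenCV 4.12 (cv2) and the standard library are available. Lean on these libraries where they do the work, as an engineer would, in place of code of your own. Each camera call takes 0.05 s, during which the arm holds its last target. There are 200 camera calls.

TASK

Close the small screw press on its mould: push its hand wheel round by the upright orange handle, clockwise as seen from above, through exactly one full turn, so that the handle comes back level with the red mark where it began, and do not run on past it. Only push the handle, never grip it between the fingers, and leave everything else on the bench where it stands. Finish with the fingers away from the press.

Things in the scene. Friction and masses are not known exactly. Their poses are not given: they have to be found in the camera images.
- press: The press, fixed to the bench, turned any way round: grey round base 190 mm across, three steel columns, white dial plate 200 mm across with its top 127 mm above the bench, and over it the horizontal dark steel hand wheel. Origin at the centre of the underside, on the wheel's axis; x points to the red mark.
- wheel_centre (a point): Point on the upright axis of the hand wheel, 185 mm above the bench, fixed to the press. The wheel's rim is a round bar 14 mm thick on a circle of 65 mm radius, its top 163 mm above the bench; three spokes 11 mm thick at the same height; the hub's top is 171 mm above the bench.
- crank_handle: The upright orange handle on the wheel's rim: a cylinder 22 mm in diameter and 50 mm tall, from 162 to 212 mm above the bench. Its origin is its centre, 65 mm from the wheel's axis, 187 mm above the bench. It goes round with the wheel and also spins freely about its own upright axis.
- handwheel (a joint): Angle of the hand wheel in rad: 0 with the handle at the red mark (it starts within 0.05 of that), growing clockwise seen from above; 6.283 after one full turn, back at the mark. Stops at -0.35 and 6.88. Stiff, about 3 to 4 N at the handle; it stays where it is left. One turn lowers the platen of the press by 10 mm, onto the brass mould.
- mark (a point): The red index mark, a 24 x 12 mm bar lying radially on the white dial plate, at its edge outside the wheel's rim; this point is 90 mm from the wheel's axis, 129 mm above the bench. Fixed to the press, which may stand turned any way round.
- mould_ring: Loose spare brass ring, 60 mm across, 22 mm high, standing near the press. Origin at the centre of its underside. To be left alone.
- white_bottle: Loose small white jar, 38 mm across, 75 mm tall, near the press. Origin at the centre of its underside, z up. To be left alone.
- amber_bottle: Loose amber reagent bottle, 68 mm across, 150 mm tall. Origin at the centre of its underside, z up. To be left alone.
- mug: Loose white mug, 84 mm across, 88 mm tall. Origin at the centre of its underside. To be left alone.
- tip_box: Loose blue pipette tip box, 85 x 122 x 62 mm. Origin at the centre of its underside. To be left alone.
- mortar: Loose white mortar bowl, 80 mm across, 42 mm tall. Origin at the centre of its underside. To be left alone.
- measuring_cylinder: Loose glass measuring cylinder, 22 mm across on a 52 mm foot, 128 mm tall. Origin at the centre of its underside, z up. To be left alone.

How it is judged (in metres and radians):
On the way:
1. the wheel is near half a turn, clockwise, with a finger pushing on the handle (value of joint handwheel between 2 and 4.3 rad and contact force between the fingers and crank_handle above 0.5 N).
At the end, for the whole second after the job is handed in: The hand wheel has made one full clockwise turn to within 0.2 rad (11 degrees, 13 mm at the handle) of the red mark and is at rest; every loose thing stands upright within 20 mm of where it was (value of joint handwheel between 6.083 and 6.483 rad and velocity of joint handwheel between -0.05 and 0.05 rad/s and distance of each of mould_ring, white_bottle, amber_bottle, mug, tip_box, mortar, measuring_cylinder from where it was at the start of the episode below 0.02 m and angle between each of mould_ring, white_bottle, amber_bottle, mug, tip_box, mortar, measuring_cylinder's own z axis and vertical below 0.2 rad); the robot touches nothing.
It fails at once if the wheel is turned more than 0.3 rad (17 degrees) past the full turn (value of joint handwheel above 6.583 rad).
It fails at once if the handle is gripped between the fingers (the grasp point within 13 mm of the handle's axis, seen from above, while the fingers bear on it) (horizontal distance between the grasp point and crank_handle below 0.013 m and contact force between the fingers and crank_handle above 0.5 N).
It fails at once if a loose thing is pushed, lifted or carried more than 20 mm (distance of any of mould_ring, white_bottle, amber_bottle, mug, tip_box, mortar, measuring_cylinder from where it was at the start of the episode above 0.02 m).
It fails at once if a loose thing is tipped (angle between any of mould_ring, white_bottle, amber_bottle, mug, tip_box, mortar, measuring_cylinder's own z axis and vertical above 0.35 rad).
It also fails if it takes over 58 s, if anything falls off the work surface, if the arm or the gripper's body presses on something with over 40 N, if the wrist force passes 120 N, or if a joint passes its speed limit or range.

## Working session

There is one attempt and no reset: what is moved stays moved. The work goes in short steps, Python scripts to look and compute and a tool call to move; the robot and the scene stay as the last step left them, time stands still between calls to the robot, and variables do not carry over. Pictures are saved under pics/ and viewed, at most 10 in all, crops included, and the job is handed in when it is done.

Besides the shell and the picture viewer there is one more tool, called after "Request:" as a command line: name --argument value ..., lists and objects as JSON in quotes. move_arm: Moves the arm, as the interface text tells. Its arguments: {"type":"object","properties":{"commands":{"type":"array","items":{"type":"array"}}},"required":["commands"]}

```bash
mkdir -p pics; cat > h.py <<'E'
import numpy as np, cv2
from cell import env, read_camera, search_frame, cut_out
def ray(p,uv):
    R=cv2.Rodrigues(np.array(p["rvec"],float))[0];t=np.array(p["tvec"],float).ravel()
    d=R.T@np.array([(uv[0]-p["cx"])/p["fx"],(uv[1]-p["cy"])/p["fy"],1]);return -R.T@t,d
def atz(p,uv,z):
    c,d=ray(p,uv);return (c+d*(z-c[2])/d[2]).round(1)
def proj(p,X):
    K=np.array([[p["fx"],0,p["cx"]],[0,p["fy"],p["cy"]],[0,0,1]])
    return cv2.projectPoints(np.array(X,float).reshape(-1,1,3),np.array(p["rvec"],float),np.array(p["tvec"],float),K,None)[0].reshape(-1,2)
E
python3 - <<'E'
from h import *
Z=dict(press=127,crank_handle=187,mark=129,wheel_centre=165,mould_ring=11,white_bottle=37,amber_bottle=75,mug=44,tip_box=31,mortar=21,measuring_cylinder=64)
ims=[]
for n in("top","scene"):
    p=read_camera(n);ims.append(p["image"])
    print(n,ray(p,(256,192)))
    for k,z in Z.items():
        for r in search_frame(k,p)[:2]: print(k,np.round(r["at"]),round(r["confidence"],2),atz(p,r["at"],z))
    cv2.imwrite(f"pics/{n}0.png",p["image"][:,:,::-1])
E
```

```text
top (array([ 301.13122964,   -4.8892188 , 1604.74082645]), array([ 0.16267386, -0.00595744, -0.98679475]))
press [276. 183.] 0.59 [575.  -79.1 127. ]
crank_handle [126. 181.] 0.39 [563.  404.8 187. ]
mark [276. 182.] 0.68 [580.7 -78.6 129. ]
wheel_centre [270. 182.] 0.56 [570.5 -58.1 165. ]
wheel_centre [128. 180.] 0.28 [570.5 404.5 165. ]
mould_ring [277. 223.] 0.43 [452.8 -91.8  11. ]
white_bottle [266. 146.] 0.6 [728.4 -45.8  37. ]
amber_bottle [125. 180.] 0.62 [587.5 439.8  75. ]
mug [124. 224.] 0.91 [437.  439.9  44. ]
tip_box [365. 235.] 0.57 [ 415.7 -395.    31. ]
mortar [374. 194.] 0.75 [ 563.6 -432.5   21. ]
measuring_cylinder [130. 203.] 0.59 [508.8 420.9  64. ]
scene (array([1271.48530742, -602.02071791,  952.13037224]), array([-0.58050433,  0.49169343, -0.64927381]))
press [244. 223.] 0.66 [613.6 -87.1 127. ]
crank_handle [257. 184.] 0.58 [563.5   1.9 187. ]
mark [243. 226.] 0.76 [621.5 -97.7 129. ]
wheel_centre [239. 227.] 0.97 [ 648.2 -130.   165. ]
mould_ring [361. 167.] 0.47 [568.8 495.   11. ]
white_bottle [284. 258.] 0.58 [722.1 -33.   37. ]
amber_bottle [358. 165.] 0.79 [602.1 421.6  75. ]
mug [320. 149.] 0.93 [422.8 431.1  44. ]
mug [130. 298.] 0.55 [ 572.1 -429.6   44. ]
tip_box [114. 262.] 0.67 [ 424.9 -406.5   31. ]
mortar [130. 296.] 0.59 [ 550.8 -422.5   21. ]
measuring_cylinder [320. 147.] 0.64 [433.7 415.   64. ]
measuring_cylinder [335. 162.] 0.51 [532.5 387.3  64. ]
```

```bash
python3 - <<'E'
import cv2,numpy as np
t=cv2.imread("pics/top0.png");s=cv2.imread("pics/scene0.png")
a=cv2.resize(t[125:245,215:335],(480,480),interpolation=2);b=cv2.resize(s[120:280,170:330],(480,480),interpolation=2)
cv2.imwrite("pics/a.png",cv2.resize(np.hstack([a,b]),(800,400)));
E
```

```text
(no output)
```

View pics/a.png

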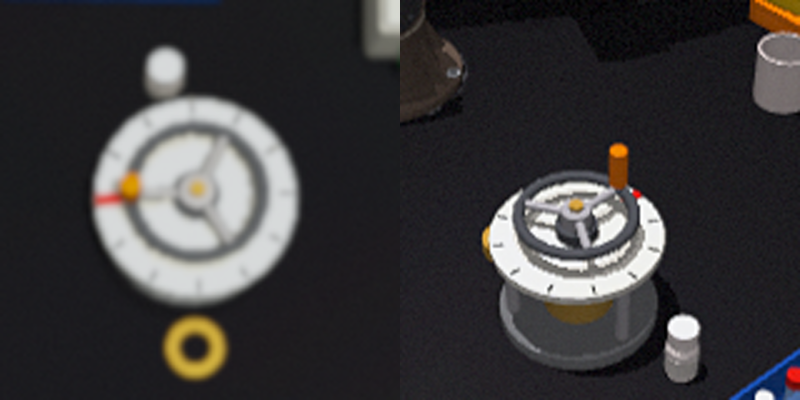

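View pics/top0.png

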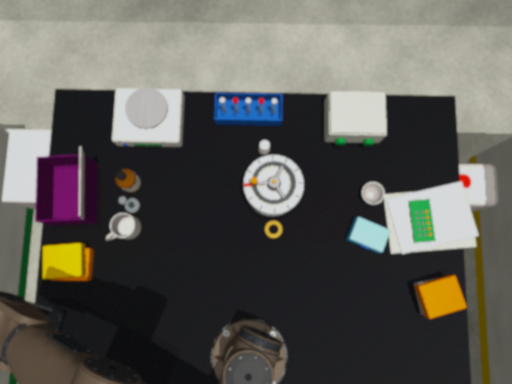

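The press is at about (276,183) in the top view, with the handle on the +y side and clockwise heading first toward +x. The ring stands at -x and the jar at +x, both lower than the wheel. Next I measure the centre, mark and handle precisely.

```bash
cat > m.py <<'E'
from h import *
from scipy.optimize import least_squares
def orange(p,box):
    h=cv2.cvtColor(p["image"],cv2.COLOR_RGB2HSV);m=cv2.inRange(h,(8,170,120),(19,255,255))
    o=np.zeros_like(m);x0,y0,x1,y1=box;o[y0:y1,x0:x1]=m[y0:y1,x0:x1];return o
E
python3 - <<'E'
from m import *
ps={n:read_camera(n) for n in("top","scene")}
for n,p in ps.items():
    h=cv2.cvtColor(p["image"],cv2.COLOR_RGB2HSV)
    c,r=np.mgrid[:1,:1],0
    box=(230,140,320,225) if n=="top" else (190,150,290,270)
    x0,y0,x1,y1=box
    w=np.zeros((384,512),np.uint8);w[y0:y1,x0:x1]=cv2.inRange(h,(0,0,120),(180,70,255))[y0:y1,x0:x1]
    cs=max(cv2.findContours(w,0,1)[0],key=cv2.contourArea);hull=cv2.convexHull(cs)
    e=cv2.fitEllipse(hull);print(n,e,atz(p,e[0],127))
    red=np.zeros_like(w);red[y0:y1,x0:x1]=(cv2.inRange(h,(0,140,90),(6,255,255))|cv2.inRange(h,(172,140,90),(180,255,255)))[y0:y1,x0:x1]
    ys,xs=np.nonzero(red);print("red",len(xs),xs.mean(),ys.mean(),atz(p,(xs.mean(),ys.mean()),129))
    ys,xs=np.nonzero(orange(p,box))
    k,l,st,ce=cv2.connectedComponentsWithStats(orange(p,box))
    for i in range(1,k): print("or",st[i],ce[i].round(1),atz(p,ce[i],187),atz(p,ce[i],212))
print(env.state())
E
```

```text
top ((273.1514587402344, 184.17698669433594), (60.781654357910156, 61.16560363769531), 120.04964447021484) [572.2 -70.4 127. ]
red 11 247.0 184.27272727272728 [569.9  16.5 129. ]
or [252 177   4   3   4] [253.5 178. ] [580.1  -4.7 187. ] [575.1  -4.7 212. ]
or [251 182   5   3  11] [252.9 183.2] [563.2  -3.1 187. ] [558.6  -3.1 212. ]
scene ((240.0457763671875, 214.81869506835938), (50.174476623535156, 70.41781616210938), 87.18167114257812) [580.8 -75.4 127. ]
red 9 264.3333333333333 196.88888888888889 [568.2  25.9 129. ]
or [254 177   7  18 116] [256.9 185.5] [567.5  -2.5 187. ] [590.5 -22.1 212. ]
or [204 214   1   1   1] [204. 214.] [ 568.3 -184.4  187. ] [ 591.3 -198.1  212. ]
or [203 218   1   1   1] [203. 218.] [ 579.1 -195.   187. ] [ 601.7 -208.3  212. ]
{'t': 1.3, 'joints': array([ 1.20842241e+00,  4.90908953e-01,  1.55887674e+00, -2.00198309e-05,
        1.09170790e+00, -1.05619382e-01]), 'qvel': array([-0.00065241, -0.00124823,  0.00084086, -0.0004143 , -0.00111368,
        0.00084487]), 'tau': array([ 9.18412552e-04, -6.12488437e+01, -2.58426279e+01,  6.94082910e-02,
        4.45317733e-02,  1.79451172e-05]), 'eef_pos': array([158.70830853, 604.52198741, 404.76339909]), 'tcp_rot': array([3.14149602e+00, 2.81110724e-05, 2.88484735e+00]), 'ft_force': array([-0.25273178,  0.54493611, -0.89612873]), 'moment': array([ 0.00117155,  0.05594936, -0.01030006]), 'grip_force': 0.0, 'opening': 0.9997684636288218}
```

Request:
move_arm --commands '[[[0, 0, 1], 0, -1], [[0, -0.5, 0], 0, -1], [[0, -1, 0], 0, -1], [[0.5, -1, 0], 0, -1], [[1, -1, 0], 0, -1], [[1, -1, 0], 0, -1], [[1, -1, 0], 0, -1], [[1, -1, 0], 0, -1], [[1, -1, 0], 0, -1], [[1, -1, 0], 0, -1], [[1, -1, 0], 0, -1], [[1, -1, 0], 0, -1], [[1, -1, 0], 0, -1], [[0.5, -0.5, 0], 0, -1], [[0, 0, 0], 0, -1], [[0, 0, 0], 0, -1]]'

```text
t: 2.63
eef_pos: [454.4, 248.6, 434.6]
tcp_rot: [3.142, -0.0, 2.882]
ft_force: [-0.4, 0.3, 0.7]
opening: 0.006
grip_force: 0.0
```

Request:
move_arm --commands '[[[0, -1, 0], 0.8, -1], [[0, -1, 0], 0.8, -1], [[0, -1, 0], 0.8, -1], [[0.3, -1, 0], 0.8, -1], [[0.3, -1, 0], 0.05, -1], [[0, -1, 0], 0, -1], [[0, -1, 0], 0, -1], [[0, -1, 0], 0, -1], [[0, -0.6, 0], 0, -1], [[0, 0, 0], 0, -1], [[0, 0, 0], 0, -1]]'

```text
t: 3.55
eef_pos: [471.6, -8.1, 434.9]
tcp_rot: [3.141, 0.0, -3.139]
ft_force: [0.1, 0.1, -0.7]
opening: 0.005
grip_force: 0.0
```

```bash
python3 - <<'E'
from m import *
p=read_camera("wrist");print(ray(p,(256,192)),env.state()["eef_pos"],env.state()["tcp_rot"])
print(proj(p,[[573,-71,127],[568,-6,212],[569,18,129]]))
cv2.imwrite("pics/w1.png",p["image"][:,:,::-1])
E
```

```text
(array([403.98251462,  -7.5900014 , 414.83999664]), array([ 0.25339069, -0.00271415, -0.96745595])) [471.63161108  -7.61816213 434.85035588] [ 3.14122606e+00  6.54924014e-05 -3.13806483e+00]
[[200.91913515 271.25053671]
 [258.25492164 319.35254574]
 [279.15799951 269.2186862 ]]
```

View pics/w1.png

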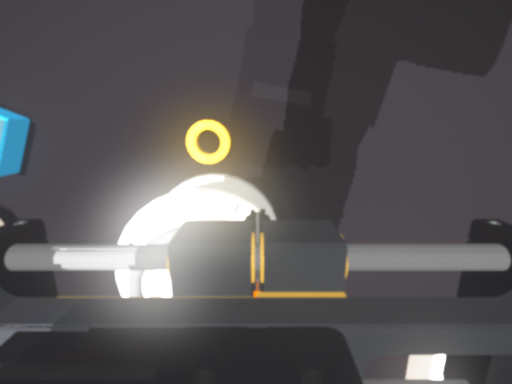

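Request:
move_arm --commands '[[[0.5, 0, 0], 0, -1], [[1, -0.2, 0], 0, -1], [[1, -0.2, 0], 0, -1], [[1, -0.3, 0], 0, -1], [[1, -0.3, 0], 0, -1], [[1, -0.2, 0], 0, -1], [[0.5, 0, 0], 0, -1], [[0, 0, 0], 0, -1], [[0, 0, 0], 0, -1]]'

```text
t: 4.35
eef_pos: [651.9, -42.9, 434.0]
tcp_rot: [3.141, -0.001, -3.136]
ft_force: [0.3, -0.2, -0.6]
opening: 0.008
grip_force: 0.0
```

```bash
python3 - <<'E'
from m import *
p=read_camera("wrist");print(ray(p,(256,192)),env.state()["eef_pos"],env.state()["tcp_rot"])
im=p["image"][:,:,::-1].copy()
for q in proj(p,[[573,-71,171],[568,-6,212],[570,18,129]]): print(q);cv2.drawMarker(im,tuple(int(v) for v in q),(255,0,255),0,12)
for k,z in(("crank_handle",212),("mark",129),("wheel_centre",171)):
  for r in cut_out(k,p)[:1]: print(k,r["at"],r["confidence"],r["region"].sum(),atz(p,r["at"],z))
h=cv2.cvtColor(p["image"],cv2.COLOR_RGB2HSV)
for nm,m,z in(("red",cv2.inRange(h,(0,140,60),(6,255,255))|cv2.inRange(h,(172,140,60),(180,255,255)),129),("or",cv2.inRange(h,(8,150,80),(22,255,255)),212)):
    k,l,st,ce=cv2.connectedComponentsWithStats(m)
    for i in range(1,k):
        if st[i][4]>40: print(nm,st[i],ce[i].round(1),atz(p,ce[i],z))
cv2.imwrite("pics/w2.png",im)
E
```

```text
(array([584.2389608 , -42.4525181 , 414.04846623]), array([ 0.25197966, -0.00193209, -0.9678263 ])) [651.28904749 -43.04922677 434.37956729] [ 3.14119302e+00 -1.19002651e-03 -3.13672767e+00]
[222.68886941 105.06185796]
[310.25167465  95.12193178]
[319.05211497 104.52377865]
crank_handle [305.2, 103.8] 0.69 951 [573.7  -9.2 212. ]
mark [230.4, 99.7] 0.72 32964 [566.  -68.3 129. ]
wheel_centre [262.0, 208.4] 0.15 202 [662.9 -37.4 171. ]
red [323 101   8  12  48] [327.5 106.7] [572.   26.3 129. ]
or [290  87  37  32 892] [307.9 103. ] [573.2  -7.4 212. ]
or [216 102  18  17 233] [224.6 110.1] [578.2 -64.9 212. ]
or [251 235   4  46 129] [252.4 258.5] [691.2 -45.4 212. ]
or [260 235   4  46 147] [261.7 256.4] [689.3 -38.1 212. ]
```

View pics/w2.png

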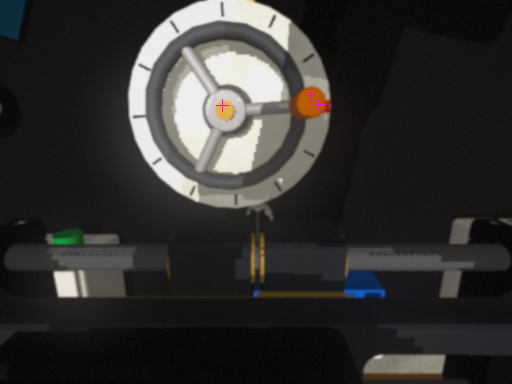

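Wrist view: the hub is at (225,110) and the handle at (308,103), covering the mark at (327,107). This gives centre C≈(576,-70), handle (573,-6) and mark direction about -0.045 rad from +y. Now to the trailing (-x) side of the handle, then down.

Request:
move_arm --commands '[[[-0.5, 0, 0], 0, -1], [[-1, 0.4, 0], 0, -1], [[-1, 0.4, 0], 0, -1], [[-1, 0.4, 0], 0, -1], [[-0.4, 0, 0], 0, -1], [[0, 0, 0], 0, -1], [[0, 0, -0.7], 0, -1], [[0, 0, -0.7], 0, -1], [[0, 0, -0.5], 0, -1], [[0, 0, -0.3], 0, -1], [[0, 0, 0], 0, -1]]'

```text
t: 5.47
eef_pos: [535.1, -8.8, 367.3]
tcp_rot: [3.141, -0.002, -3.139]
ft_force: [0.0, -0.2, -0.2]
opening: 0.007
grip_force: 0.0
```

```bash
python3 - <<'E'
from m import *
s=env.state();print(s["eef_pos"],s["ft_force"],s["tcp_rot"])
a=np.r_[np.linspace(-.4,6.0,41)];C=np.array([576,-70])
P=C+65*np.c_[np.sin(a-.045),np.cos(a-.045)]
D=np.diff(P,axis=0)/30
for i in range(40): print(i+1,a[i+1].round(2),P[i+1].round(1),D[i].round(2))
E
```

```text
[535.08091521  -8.78992183 367.34150544] [ 0.03614069 -0.21825407 -0.23215799] [ 3.14116058e+00 -2.27316090e-03 -3.13864364e+00]
1 -0.24 [557.7  -7.6] [0.32 0.12]
2 -0.08 [567.9  -5.5] [0.34 0.07]
3 0.08 [578.3  -5. ] [0.35 0.02]
4 0.24 [588.6  -6.2] [ 0.34 -0.04]
5 0.4 [598.6  -9.1] [ 0.33 -0.09]
6 0.56 [608.  -13.4] [ 0.31 -0.15]
7 0.72 [616.6 -19.3] [ 0.29 -0.19]
8 0.88 [624.2 -26.4] [ 0.25 -0.24]
9 1.04 [630.5 -34.6] [ 0.21 -0.27]
10 1.2 [635.5 -43.7] [ 0.16 -0.3 ]
11 1.36 [638.9 -53.6] [ 0.11 -0.33]
12 1.52 [640.7 -63.8] [ 0.06 -0.34]
13 1.68 [640.9 -74.2] [ 0.01 -0.35]
14 1.84 [639.4 -84.5] [-0.05 -0.34]
15 2.0 [636.3 -94.4] [-0.1  -0.33]
16 2.16 [ 631.6 -103.7] [-0.16 -0.31]
17 2.32 [ 625.5 -112.1] [-0.2  -0.28]
18 2.48 [ 618.2 -119.4] [-0.24 -0.25]
19 2.64 [ 609.8 -125.5] [-0.28 -0.2 ]
20 2.8 [ 600.5 -130.2] [-0.31 -0.16]
21 2.96 [ 590.6 -133.3] [-0.33 -0.1 ]
22 3.12 [ 580.3 -134.9] [-0.34 -0.05]
23 3.28 [ 569.9 -134.7] [-0.35  0.  ]
24 3.44 [ 559.7 -132.9] [-0.34  0.06]
25 3.6 [ 549.9 -129.5] [-0.33  0.11]
26 3.76 [ 540.7 -124.6] [-0.3   0.16]
27 3.92 [ 532.5 -118.3] [-0.27  0.21]
28 4.08 [ 525.4 -110.7] [-0.24  0.25]
29 4.24 [ 519.5 -102.1] [-0.19  0.29]
30 4.4 [515.1 -92.7] [-0.15  0.31]
31 4.56 [512.3 -82.7] [-0.09  0.33]
32 4.72 [511.  -72.4] [-0.04  0.34]
33 4.88 [511.5 -62.1] [0.01 0.35]
34 5.04 [513.6 -51.9] [0.07 0.34]
35 5.2 [517.3 -42.2] [0.12 0.32]
36 5.36 [522.4 -33.2] [0.17 0.3 ]
37 5.52 [529.  -25.1] [0.22 0.27]
38 5.68 [536.8 -18.2] [0.26 0.23]
39 5.84 [545.5 -12.6] [0.29 0.19]
40 6.0 [555.   -8.5] [0.32 0.14]
```

Request:
move_arm --commands '[[[0.35, 0.05, 0], 0, -1], [[0.4, 0.05, 0], 0, -1], [[0.35, 0.02, 0], 0, -1], [[0.35, 0.02, 0], 0, -1], [[0.34, -0.04, 0], 0, -1], [[0.33, -0.09, 0], 0, -1], [[0.31, -0.15, 0], 0, -1], [[0.29, -0.19, 0], 0, -1], [[0.25, -0.24, 0], 0, -1], [[0.21, -0.27, 0], 0, -1], [[0.16, -0.3, 0], 0, -1]]'

```text
t: 6.38
eef_pos: [635.9, -43.5, 369.0]
tcp_rot: [3.141, 0.001, -3.138]
ft_force: [-0.3, 3.7, 0.5]
opening: 0.003
grip_force: 2.1
```

```bash
python3 - <<'E'
from m import *
ims=[]
for n in("top","scene"):
    p=read_camera(n);b=(225,135,325,235) if n=="top" else (190,140,290,240)
    ims.append(cv2.resize(p["image"][b[1]:b[3],b[0]:b[2],::-1],(400,400),interpolation=2))
    k,l,st,ce=cv2.connectedComponentsWithStats(orange(p,b))
    for i in range(1,k):
        if st[i][4]>8: print(n,st[i],ce[i].round(1),atz(p,ce[i],187),atz(p,ce[i],212))
cv2.imwrite("pics/b.png",np.hstack(ims));s=env.state();print(s["eef_pos"],s["ft_force"])
E
```

```text
scene [253 200   8  18 108] [256.8 208.1] [639.1 -63.2 187. ] [659.8 -80.8 212. ]
[635.84232073 -44.60341437 368.83821106] [ 0.22054568 -0.91251019  0.35611926]
```

View pics/b.png

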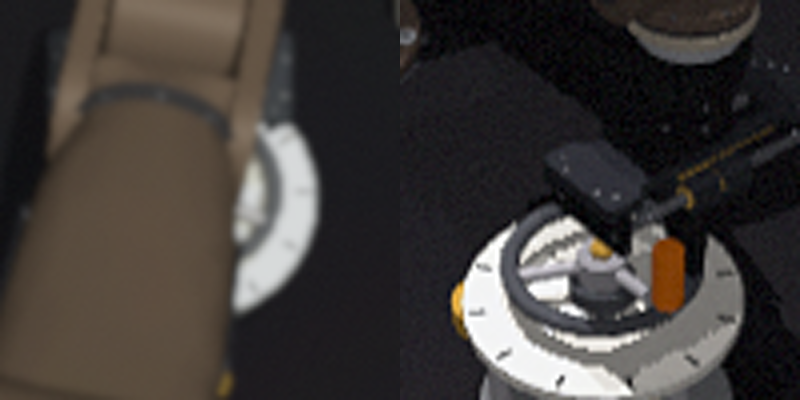

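The finger is behind the handle, which has gone to about (639,-63), roughly a quarter turn as planned. On round.

Request:
move_arm --commands '[[[0.11, -0.33, 0], 0, -1], [[0.06, -0.34, 0], 0, -1], [[0.01, -0.35, 0], 0, -1], [[-0.05, -0.34, 0], 0, -1], [[-0.1, -0.33, 0], 0, -1], [[-0.16, -0.31, 0], 0, -1], [[-0.2, -0.28, 0], 0, -1], [[-0.24, -0.25, 0], 0, -1], [[-0.28, -0.2, 0], 0, -1], [[-0.31, -0.16, 0], 0, -1], [[-0.33, -0.1, 0], 0, -1]]'

```text
t: 7.4
eef_pos: [589.7, -133.4, 369.0]
tcp_rot: [-3.141, 0.001, -3.139]
ft_force: [4.2, 1.6, 0.2]
opening: 0.005
grip_force: 2.1
```

```bash
cat > c.py <<'E'
from m import *
p=read_camera("scene");b=(190,140,300,250)
k,l,st,ce=cv2.connectedComponentsWithStats(orange(p,b))
for i in range(1,k):
    if st[i][4]>8:
        q=atz(p,ce[i],187);print(st[i],q,"theta",np.arctan2(q[0]-576,q[1]+70)+.045)
s=env.state();print(s["eef_pos"],s["ft_force"])
E
python3 c.py
```

```text
[215 199   7  15  46] [ 569.7 -140.9  187. ] theta -3.007967869150589
[ 588.18058691 -133.51118772  368.90331604] [ 1.18397885 -1.29067642  0.4917337 ]
```

Request:
move_arm --commands '[[[-0.3, -0.05, 0], 0, -1], [[-0.35, 0.0, 0], 0, -1], [[-0.34, 0.06, 0], 0, -1], [[-0.33, 0.11, 0], 0, -1], [[-0.3, 0.16, 0], 0, -1], [[-0.27, 0.21, 0], 0, -1], [[-0.24, 0.25, 0], 0, -1], [[-0.19, 0.29, 0], 0, -1], [[-0.15, 0.31, 0], 0, -1], [[-0.09, 0.33, 0], 0, -1], [[-0.04, 0.34, 0], 0, -1]]'

```text
t: 8.37
eef_pos: [512.0, -71.2, 368.9]
tcp_rot: [-3.142, -0.0, -3.138]
ft_force: [1.0, -5.5, 0.1]
opening: 0.002
grip_force: 2.5
```

```bash
python3 c.py
```

```text
[230 175   5  17  69] [514.9 -50.  187. ] theta -1.2094564426672316
[511.89878732 -69.84382279 368.81912414] [0.27695723 0.90970839 0.85672117]
```

Request:
move_arm --commands '[[[0.02, 0.3, 0], 0, -1], [[0.05, 0.34, 0], 0, -1], [[0.12, 0.32, 0], 0, -1], [[0.17, 0.3, 0], 0, -1], [[0.15, 0.2, 0], 0, -1], [[0, 0, 0], 0, -1]]'

```text
t: 8.92
eef_pos: [528.2, -27.2, 368.5]
tcp_rot: [3.141, -0.001, -3.137]
ft_force: [0.4, 0.2, -0.4]
opening: 0.006
grip_force: 0.0
```

```bash
python3 c.py
```

```text
[247 175   7  17  94] [545.9  -9.  187. ] theta -0.41338795993476973
[527.93206895 -27.69790591 368.5494499 ] [ 0.50671087  0.21985058 -0.01314526]
```

Request:
move_arm --commands '[[[0.15, 0.15, 0], 0, -1], [[0.15, 0.15, 0], 0, -1], [[0.15, 0.12, 0], 0, -1], [[0.15, 0.1, 0], 0, -1], [[0.12, 0.08, 0], 0, -1], [[0, 0, 0], 0, -1]]'

```text
t: 9.47
eef_pos: [550.0, -10.0, 368.7]
tcp_rot: [3.141, 0.001, -3.138]
ft_force: [-0.1, 0.2, 0.1]
opening: -0.001
grip_force: 0.0
```

```bash
python3 c.py
```

```text
[254 179   7  16  93] [570.4  -3.5 187. ] theta -0.039012311807494926
[549.8152286  -10.2206161  368.76292078] [-0.24305173  0.69272399 -0.28215241]
```

Request:
move_arm --commands '[[[-0.3, 0, 0], 0, -1], [[-0.3, 0, 0], 0, -1], [[0, 0, 1], 0, -1], [[0, 0, 1], 0, -1], [[0, 0, 1], 0, -1], [[0, 1, 0.5], 0, -1], [[-0.5, 1, 0], 0, -1], [[-1, 1, 0], 0, -1], [[-1, 1, 0], 0, -1], [[-1, 1, 0], 0, -1], [[-0.5, 1, 0], 0, -1], [[-0.5, 1, 0], 0, -1], [[-0.5, 1, 0], 0, -1], [[0, 0, 0], 0, -1], [[0, 0, 0], 0, -1]]'

```text
t: 10.77
eef_pos: [381.5, 228.5, 473.9]
tcp_rot: [3.141, 0.001, -3.135]
ft_force: [-0.3, 0.6, -0.3]
opening: 0.003
grip_force: 0.0
```

```bash
python3 c.py; python3 - <<'E'
from m import *
ims=[]
for n in("top","scene"):
    p=read_camera(n);b=(225,135,325,235) if n=="top" else (200,150,300,250)
    if n=="top":
        k,l,st,ce=cv2.connectedComponentsWithStats(orange(p,b));print(st[1:],ce[1:])
    ims.append(cv2.resize(p["image"][b[1]:b[3],b[0]:b[2],::-1],(400,400),interpolation=2))
cv2.imwrite("pics/e.png",np.hstack(ims))
E
```

```text
[254 177   7  18 116] [568.1  -2.9 187. ] theta -0.07219521235739641
[382.14481964 227.81984313 473.89610243] [ 0.34429035 -0.2657565  -0.58053568]
[[252 177   4   3   4]
 [251 183   5   2   9]] [[253.5        178.        ]
 [253.22222222 183.44444444]]
```

View pics/e.png

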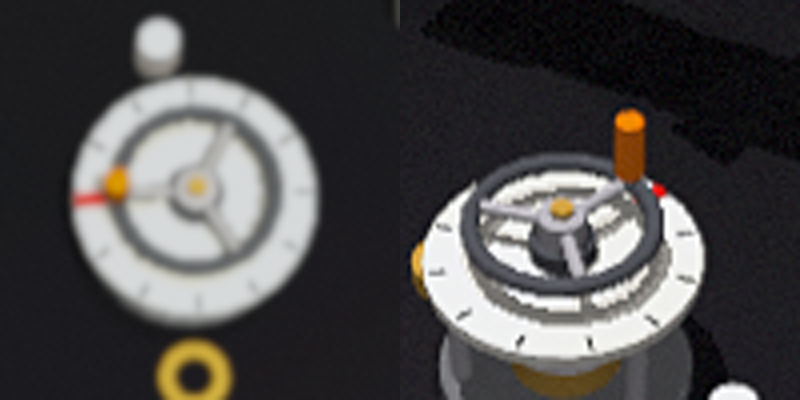

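The handle is back in its starting pixels: scene box (254,177,7×18), level with the red mark. The ring and jar haven't moved.

```bash
python3 -c "
from cell import env
print(env.job_done())"
```

```text
the job is handed in; nothing more can be done
None
```

The hand wheel was pushed through one full clockwise turn, with the handle back level with the red mark in the final pictures. The fingers are clear of the press, nothing loose was seen to move, and the job was handed in at about 11 s; no verdict came back.

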